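Tug-check the catches of two hair-clip boxes

ROBOT

A 6-joint arm with a two-finger parallel gripper is mounted at the origin on the work surface. World frame = base frame: x ahead of the robot, y to its left, z up, the work surface at z = 0. Lengths are in m, angles in rad, forces in N, time in s.
With the tool pointing down it reaches from about 0.3 to 0.875 m from the base axis. Payload 6.4 kg.
Tool frame: the origin (TCP) lies midway between the tips of the shut fingers; the grasp point (between the pads) lies 19 mm behind it; z points along the fingers, y is the line along which they close (so a half turn about z gives the same grasp; the last joint's range is limited). The gripper opens to 85 mm and grips with 20 to 120 N. Pads are 22 mm wide; open, the fingers measure 114 mm over their backs; the gripper's body (76 mm by 85 mm) begins 54 mm behind the grasp point. The pads swing forward as they close: fully open they stand 13 mm farther back than shut.
Start: joints at [1.016, 0.181, 1.607, -0, 1.354, -0.206], TCP at [0.197, 0.54, 0.231] pointing down, gripper open.
Joint ranges: [-2.99, 2.99], [-0.89, 2.07], [0.3, 2.58], [-1.14, 4.28], [0, 2.63], [-3.12, 3.12]. Speed limits (rad/s): [2.57, 2.57, 3.01, 3.14, 3.14, 3.14].

INTERFACE

Orientations are given as a unit quaternion [w, x, y, z].
In Python, from bench import status, camera, ctrl gives the robot as it stands. The module is installed in compiled form; this text tells all that it offers.
- The arm moves only by the shell command python3 -m handwheel 'ROWS'. ROWS is JSON, a list that holds one entry, the list of rows, each a list of 7 numbers: the opening, from -1 (shut) to 1 (fully open), then the shift along the tool's x, y, z in cm, then the turn, a rotation vector about the tool's x, y, z in degrees. A call has 1 to 10 rows; each row is the pose to reach, as a shift and turn from the pose commanded when the call began, along the tool's axes at that moment; what a row does not reach only later rows make up. A row lasts 1/8 s, in which the tool goes at most 62.5 mm and 10.7 degrees, less where a joint would pass 70% of its speed; a pose out of reach is approached as far as the arm can. A call with a gripper value outside its range is refused whole. The fingers move at their own pace and stop on an object; the grip force is fixed at half the most. Time passes only in rows, so rows that repeat a pose let the fingers close. It gives the time, the measured TCP pose, the force, the opening and the grip force at its end, in the units of the state.
- status.get_obs(): the state, without advancing time (a new reading comes with each control period).
- camera(name): name is "scene" or "top" or "wrist"; returns a dict with "frame" (384x512x3 uint8, blue, green, red), "depth" (384x512 float32, m along the optical axis (not along the pixel's ray), 0 where there is no reading), "fx", "fy", "cx", "cy" (pixels), "extrinsics" (4x4, takes a point from camera to world coordinates); the wrist camera has in their place "hand_eye" (4x4, takes a point from camera to tool coordinates, whose origin is the TCP and whose axes are the flange's). Camera axes: x right, y down, z forward; pixel columns grow to the right and rows downward; lengths in m; the calibration is good to about 2 mm. A picture is of the moment at which its call begins: read the wrist's pose just before it.
- ctrl.hand_in(): hands the job in; it is judged then, once.
The state is a dict: "time_s": time; "q": joint angles; "dq": joint speeds; "joint_efforts": joint torques, N m; "eef_pos": TCP position; "eef_rot": TCP orientation; "wrist_force": force on the tool from outside, world axes, zero at the start; "torque": the same for the moment, N m; "opening": opening from 0.0 (shut) to 1.0 (fully open); "grasp_force": force on a finger pad.
Only numpy, scipy, OpenCV 4.12 (cv2) and the standard library are available. Lean on these libraries where they do the work, as an engineer would, in place of code of your own. Each camera call takes 0.05 s, during which the arm holds its last target. There are 200 camera calls.

TASK

Before the organizer goes on the train, make sure both clip boxes in its top tier are really caught shut: first the one with the red knob, then the green one. Tug the knob straight up until its spring stem is drawn out well over halfway and hold it there a moment; if the lid gives instead, press it down firmly once so that the push-push catch takes (do not press one that holds: that lets it go), and tug again until it holds. Never let a lid swing wide open, leave both lids caught and flush with the knobs sunk back, and disturb nothing else on the trunk.

Things in the scene. Friction and masses are not known exactly. Their poses are not given: they have to be found in the camera images.
- red_box: fixed white plastic box of the organizer's top tier, 150 x 118 mm and 60 mm high, the one with the red knob; origin at the centre of its underside (140 mm above the trunk), x to its hinge side (away from the robot at yaw 0), z up. The two boxes stand side by side along their y, 124 mm apart, and may change places
- red_lid (a joint): angle (rad) of the inset lid of the red-knobbed box: a light 6 mm plate hinged along the box's far (+x) edge, 72 mm behind the box's centre, flush with the 60 mm walls at 0; positive = opening upward (0.03 is 3.7 mm at the knob), negative = pressed in against a spring, to a hard stop near -0.065. Let go, it comes back to 0. A caught lid lifts only about 0.01 under a pull; an uncaught one follows the knob
- red_knob (a joint): how far (m) the red knob is drawn out of its lid on its spring stem: 0 = seated, 0.010 = fully out; about 1.8 N to start, 900 N/m after that (0.005 takes 6.3 N, 0.010 takes 11 N), a yellow stem showing beneath the knob. On an uncaught lid it stays near 0 and the lid rises instead; on a caught one it draws out
- red_grip (a point): centre of the red knob: a ball 25 mm across on a 12 mm high neck (12 mm thick) standing on the lid's front strip: the ball's top is 12.5 mm above this point, the lid's surface 24.5 mm below it; 122 mm in front of the hinge line and 27.5 mm above it, so that it swings on an arc and leans as the lid moves
- red_edge (a point): middle of the top of the red-knobbed lid's front edge, 144 mm from its hinge line, moves with the lid; the catch hides below. It is push-push: each press of 6 mm or more at the knob (5 to 8 N, then it clicks through to a hard stop at about 8 mm) and return to flush changes it over: an uncaught lid catches, a caught one is let go. Only a tug tells which it is
- red_pointer (a joint): angle (rad) of the small orange pointer, 20 mm long, on the front (-x) wall of the red-knobbed box: 0 = upright; it tips to about 0.1 when a caught lid is pressed and so let go, a mistake; a press right down to the stop that catches it again brings it back. At the start it is at 0 whether the lid is caught or not, and catching an uncaught lid leaves it there
- green_box: fixed white plastic box of the organizer's top tier, 150 x 118 mm and 60 mm high, the one with the green knob; origin at the centre of its underside (140 mm above the trunk), x to its hinge side (away from the robot at yaw 0), z up. The two boxes stand side by side along their y, 124 mm apart, and may change places
- green_lid (a joint): angle (rad) of the inset lid of the green-knobbed box: a light 6 mm plate hinged along the box's far (+x) edge, 72 mm behind the box's centre, flush with the 60 mm walls at 0; positive = opening upward (0.03 is 3.7 mm at the knob), negative = pressed in against a spring, to a hard stop near -0.065. Let go, it comes back to 0. A caught lid lifts only about 0.01 under a pull; an uncaught one follows the knob
- green_knob (a joint): how far (m) the green knob is drawn out of its lid on its spring stem: 0 = seated, 0.010 = fully out; about 1.8 N to start, 900 N/m after that (0.005 takes 6.3 N, 0.010 takes 11 N), a yellow stem showing beneath the knob. On an uncaught lid it stays near 0 and the lid rises instead; on a caught one it draws out
- green_grip (a point): centre of the green knob: a ball 25 mm across on a 12 mm high neck (12 mm thick) standing on the lid's front strip: the ball's top is 12.5 mm above this point, the lid's surface 24.5 mm below it; 122 mm in front of the hinge line and 27.5 mm above it, so that it swings on an arc and leans as the lid moves
- green_edge (a point): middle of the top of the green-knobbed lid's front edge, 144 mm from its hinge line, moves with the lid; the catch hides below. It is push-push: each press of 6 mm or more at the knob (5 to 8 N, then it clicks through to a hard stop at about 8 mm) and return to flush changes it over: an uncaught lid catches, a caught one is let go. Only a tug tells which it is
- green_pointer (a joint): angle (rad) of the small orange pointer, 20 mm long, on the front (-x) wall of the green-knobbed box: 0 = upright; it tips to about 0.1 when a caught lid is pressed and so let go, a mistake; a press right down to the stop that catches it again brings it back. At the start it is at 0 whether the lid is caught or not, and catching an uncaught lid leaves it there
- organizer: the fixed lower two tiers of the blue and white stacking organizer, 170 x 260 mm and 140 mm high, that carry both boxes; origin at the centre of its underside, same axes as the boxes
- comb: wooden comb lying flat, 150 x 47 x 6 mm; bystander, origin under its middle
- sindoor_pot: small white ceramic lidded pot, 60 mm wide, 68 mm tall; bystander, origin under its foot
- glass_bottle: small amber glass bottle, 36 mm wide, 75 mm tall; bystander, origin under its foot
- clip0: yellow hair clip, 60 x 12 x 14 mm; bystander
- clip1: yellow hair clip, 60 x 12 x 14 mm; bystander
- talc_tin: blue tin, 56 mm wide, 130 mm tall; bystander
- hairbrush: brush about 200 mm long, lying; bystander

How it is judged:
By the outcome, as a careful person would: the job done as asked, in the order asked, and still so for the second after the job is handed in, with the robot touching nothing.
It also fails if it takes over 51 s, if anything falls off the work surface, if the arm or the gripper's body presses on something with over 40 N, if the wrist force passes 120 N, or if a joint passes its speed limit or range.

## Working session

There is one attempt and no reset: what is moved stays moved. The work goes in short steps, Python scripts to look and compute and a shell command to move; the robot and the scene stay as the last step left them, time stands still between calls to the robot, and variables do not carry over. Pictures are saved under pics/ and viewed, at most 10 in all, crops included, and the job is handed in when it is done.

```bash
mkdir -p pics; cat > h.py <<'E'
import numpy as np,cv2
from scipy.spatial.transform import Rotation as R
from bench import status,camera,ctrl
def pose():
    o=status.get_obs();w,x,y,z=o['eef_rot'];T=np.eye(4);T[:3,:3]=R.from_quat([x,y,z,w]).as_matrix();T[:3,3]=o['eef_pos'];return T,o
def snap(n):
    T,o=pose();c=camera(n);E=T@np.array(c['hand_eye']) if n=='wrist' else np.array(c['extrinsics']);return c,E
def pt(c,E,u,v,d=None):
    d=c['depth'][int(v),int(u)] if d is None else d
    return (E@[(u-c['cx'])*d/c['fx'],(v-c['cy'])*d/c['fy'],d,1])[:3]
def cloud(c,E):
    v,u=np.mgrid[:384,:512];d=c['depth'];P=np.stack([(u-c['cx'])*d/c['fx'],(v-c['cy'])*d/c['fy'],d,np.ones_like(d)],-1)
    return (P@E.T)[...,:3]
E
python3 - <<'E'
from h import *
T,o=pose();print(o['time_s'],T.round(3),o['wrist_force'],o['opening'])
ims=[]
for n in('scene','top'):
    c,E=snap(n);np.savez('pics/'+n,d=c['depth'],f=c['frame'],E=E,k=[c['fx'],c['fy'],c['cx'],c['cy']]);ims.append(c['frame'])
    P=cloud(c,E);h=cv2.cvtColor(c['frame'],cv2.COLOR_BGR2HSV)
    for nm,m in(('red',((h[...,0]<6)|(h[...,0]>174))),('green',(h[...,0]>45)&(h[...,0]<85))):
        m=m&(h[...,1]>120)&(h[...,2]>50)&(P[...,2]>.15)
        k,l,s,ce=cv2.connectedComponentsWithStats(m.astype('uint8'))
        for i in range(1,k):
            if s[i,4]>15:
                q=P[l==i];print(n,nm,s[i],np.median(q,0).round(4),q.min(0).round(3),q.max(0).round(3))
cv2.imwrite('pics/a.png',cv2.resize(np.vstack(ims),(800,600*2))[:600]);cv2.imwrite('pics/b.png',cv2.resize(ims[1],(800,600)))
cv2.imwrite('pics/a.png',cv2.resize(ims[0],(800,600)))
E
```

```text
0.0 [[-0.94   0.342 -0.001  0.196]
 [ 0.342  0.94  -0.001  0.54 ]
 [ 0.    -0.002 -1.     0.23 ]
 [ 0.     0.     0.     1.   ]] [ 0.85926966 -0.0311985   0.13907742] 0.9997363443915811
scene red [303 175   8   9  51] [0.5486 0.1281 0.231 ] [0.539 0.117 0.212] [0.557 0.138 0.241]
scene red [258 266  35  24 438] [ 0.8792 -0.0027  0.1518] [ 0.832 -0.102  0.15 ] [1.756 0.04  0.989]
scene green [492   0  20  62 636] [-0.7611  1.4052  0.2537] [-0.877 -0.102  0.15 ] [1.756 1.517 0.989]
scene green [480  37   4  11  23] [-0.859   1.3383  0.1665] [-0.879  1.327  0.151] [-0.84   1.354  0.203]
scene green [476  47   6  12  48] [-0.6725  1.2298  0.1739] [-0.693  1.213  0.153] [-0.656  1.253  0.212]
scene green [508  52   4  13  35] [-0.5703  1.3528  0.172 ] [-0.596 -0.102  0.153] [1.756 1.364 0.989]
scene green [263 170   8   8  49] [0.5084 0.0111 0.2328] [ 0.493 -0.102  0.221] [1.756 0.023 0.989]
top red [237  58   4   7  20] [0.8985 0.0137 0.1518] [0.889 0.011 0.15 ] [0.909 0.02  0.154]
top red [243  58   9   9  29] [ 0.8979 -0.0126  0.1511] [ 0.883 -0.021  0.15 ] [0.908 0.002 0.155]
top red [241  65   6   6  17] [ 8.768e-01 -6.000e-04  1.514e-01] [ 0.865 -0.007  0.15 ] [0.885 0.008 0.189]
top red [229  67  29  18 125] [ 0.8552 -0.      0.1512] [ 0.351 -0.038  0.15 ] [0.877 0.043 1.114]
top red [190 171  10  10  71] [0.5413 0.1298 0.2335] [0.351 0.009 0.199] [0.553 0.141 1.114]
top green [237 187   9   9  61] [0.4994 0.0127 0.2341] [0.49  0.003 0.227] [0.51  0.023 0.239]
```

View pics/a.png

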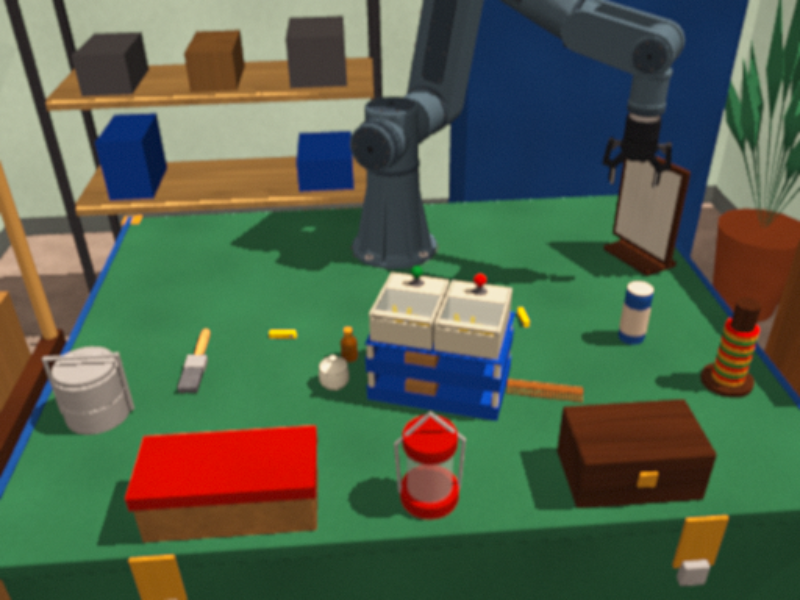

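View pics/b.png

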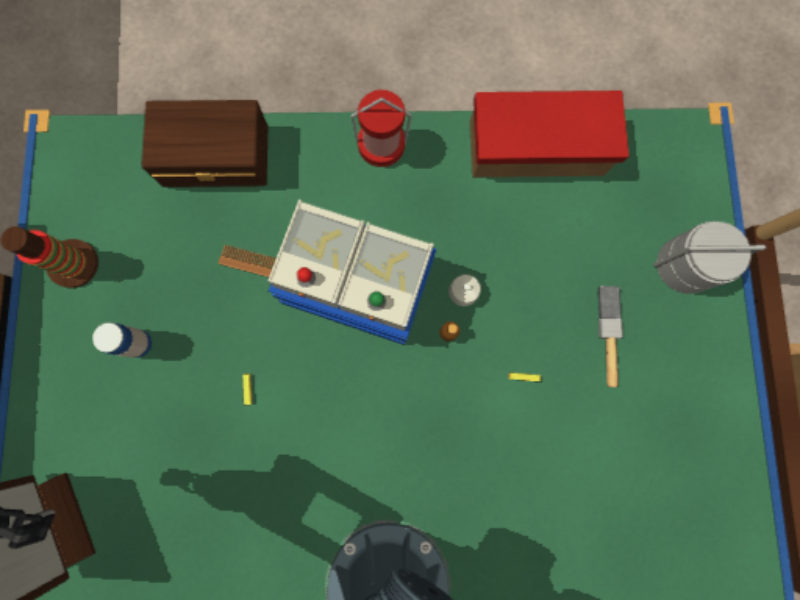

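The top view shows the red knob at (305,275) and green at (377,299). They are 124 mm apart as stated, with the box yaw about -20°, so the tool's y already lies along the box's y. The knobs sit about 0.23 m high. Next I'll move above the red knob and refine with the wrist camera.

```bash
python3 -m handwheel '[[[1,-4,-2.5,-7,0,0,0],[1,-9,-6,-7,0,0,0],[1,-15,-9,-7,0,0,0],[1,-20,-12,-7,0,0,0],[1,-25,-15,-7,0,0,0],[1,-30,-18,-7,0,0,0],[1,-36,-21,-7,0,0,0],[1,-41,-24,-7,0,0,0],[1,-46.5,-26.7,-7,0,0,0],[1,-46.5,-26.7,-7,0,0,0]]]'
cat > find.py <<'E'
from h import *
import sys
from scipy.optimize import least_squares
T,o=pose();print('t',o['time_s'],'tcp',T[:3,3].round(4),T[:3,:3].round(3).tolist(),'F',np.round(o['wrist_force'],2))
c,E=snap('wrist');P=cloud(c,E);h=cv2.cvtColor(c['frame'],cv2.COLOR_BGR2HSV)
for nm,m in(('red',((h[...,0]<6)|(h[...,0]>174))),('green',(h[...,0]>45)&(h[...,0]<85))):
    m=m&(h[...,1]>120)&(h[...,2]>50)&(P[...,2]>.205)&(P[...,2]<.25)
    m=cv2.erode(m.astype('uint8'),np.ones((3,3)))
    q=P[m>0]
    if len(q)<30: continue
    s=least_squares(lambda x:np.linalg.norm(q-x,axis=1)-.0125,q.mean(0)-[0,0,.008],loss='soft_l1',f_scale=.001)
    v,u=np.nonzero(m);d=T[:3,:3].T@(s.x-T[:3,3])
    print(nm,len(q),'px',u.mean(),v.mean(),'centre',s.x.round(4),'rms',np.sqrt(np.mean(s.fun**2)).round(4),'in tool cm',(100*d).round(2))
cv2.imwrite(sys.argv[1],c['frame'])
E
python3 find.py pics/w1.png
```

```text
time_s: 1.35
eef_pos: [0.5441, 0.1271, 0.3003]
eef_rot: [-0.0, 0.176, 0.984, -0.0]
wrist_force: [-0.4, 0.3, 0.3]
opening: 0.997
grasp_force: 0.0
t 1.35 tcp [0.5441 0.1271 0.3003] [[-0.938, 0.347, -0.001], [0.347, 0.938, -0.001], [0.001, -0.001, -1.0]] F [-0.41  0.29  0.34]
red 665 px 260.209022556391 198.6436090225564 centre [0.5451 0.1305 0.224 ] rms 0.0005 in tool cm [0.01 0.37 7.63]
green 727 px 92.05364511691884 200.3713892709766 centre [0.5037 0.0135 0.224 ] rms 0.0006 in tool cm [ -0.15 -12.04   7.64]
```

View pics/w1.png

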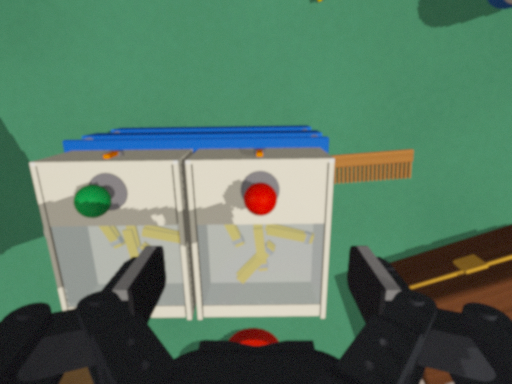

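The wrist view shows red at (260,199) and green at (92,200). The fitted centre height of 0.224 and the 124.1 mm spacing agree with what is given. Now I'll descend and grasp.

```bash
python3 -m handwheel '[[[0,0,0.37,2,0,0,0],[0,0,0.37,5,0,0,0],[0,0,0.37,7.5,0,0,0],[0,0,0.37,9,0,0,0],[0,0,0.37,9.6,0,0,0],[0,0,0.37,9.6,0,0,0],[-1,0,0.37,9.6,0,0,0],[-1,0,0.37,9.6,0,0,0],[-1,0,0.37,9.6,0,0,0],[-1,0,0.37,9.6,0,0,0]]]'; python3 find.py pics/w2.png
```

```text
time_s: 2.65
eef_pos: [0.5426, 0.1313, 0.2058]
eef_rot: [-0.001, 0.174, 0.985, -0.003]
wrist_force: [-6.2, -10.3, 2.4]
opening: 0.257
grasp_force: 58.5
t 2.65 tcp [0.5426 0.1313 0.2058] [[-0.939, 0.343, -0.003], [0.343, 0.939, -0.005], [0.001, -0.005, -1.0]] F [ -6.2  -10.34   2.37]
red 2066 px 254.47531461761858 267.80880929332045 centre [0.5445 0.1306 0.2224] rms 0.0005 in tool cm [-0.2  -0.01 -1.67]
green 332 px 4.653614457831325 267.43373493975906 centre [0.5031 0.0136 0.2248] rms 0.0005 in tool cm [ -0.32 -12.42  -1.84]
```

View pics/w2.png

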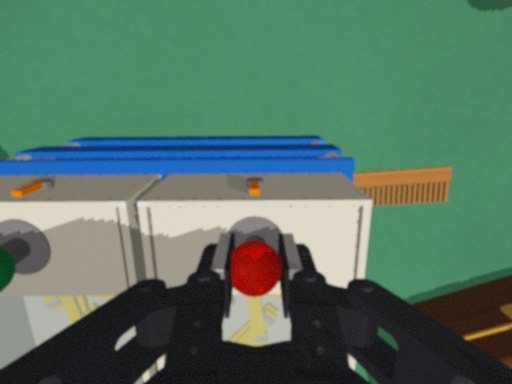

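The wrist view shows the ball at (254,268), centred between the pads. There is some side force, which I'll relieve slightly. Then a small probing tug of 4 mm.

```bash
python3 -m handwheel '[[[-1,0,-0.1,0,0,0,0],[-1,0,-0.1,0,0,0,0]]]';  python3 -m handwheel '[[[-1,0,0,-0.2,0,0,0],[-1,0,0,-0.4,0,0,0],[-1,0,0,-0.4,0,0,0]]]'; python3 find.py pics/w3.png
```

```text
time_s: 2.95
eef_pos: [0.5425, 0.1311, 0.206]
eef_rot: [-0.001, 0.174, 0.985, -0.002]
wrist_force: [-5.8, -8.1, 1.9]
opening: 0.255
grasp_force: 58.6
time_s: 3.32
eef_pos: [0.543, 0.1309, 0.2096]
eef_rot: [-0.0, 0.174, 0.985, -0.002]
wrist_force: [-1.8, -7.9, -2.8]
opening: 0.259
grasp_force: 58.7
t 3.325 tcp [0.543  0.1309 0.2096] [[-0.939, 0.343, -0.001], [0.343, 0.939, -0.004], [-0.001, -0.004, -1.0]] F [-1.76 -7.9  -2.85]
red 2100 px 254.8152380952381 267.62380952380954 centre [0.5451 0.1304 0.2262] rms 0.0005 in tool cm [-0.22  0.02 -1.66]
green 547 px 7.477148080438757 263.18829981718466 centre [0.5033 0.0135 0.2245] rms 0.0006 in tool cm [ -0.29 -12.39  -1.45]
```

```bash
python3 -m handwheel '[[[-1,0,0,-0.1,0,0,0],[-1,0,0,-0.2,0,0,0],[-1,0,0,-0.2,0,0,0]]]';  python3 -m handwheel '[[[-1,0,0,-0.1,0,0,0],[-1,0,0,-0.2,0,0,0],[-1,0,0,-0.2,0,0,0]]]'; python3 find.py pics/w4.png
```

```text
time_s: 3.75
eef_pos: [0.543, 0.1309, 0.2112]
eef_rot: [-0.0, 0.174, 0.985, -0.002]
wrist_force: [-0.5, -8.7, -4.2]
opening: 0.257
grasp_force: 58.8
time_s: 4.12
eef_pos: [0.543, 0.1309, 0.2129]
eef_rot: [-0.0, 0.174, 0.985, -0.002]
wrist_force: [0.2, -8.5, -5.2]
opening: 0.253
grasp_force: 58.9
t 4.125 tcp [0.543  0.1309 0.2129] [[-0.939, 0.343, -0.001], [0.343, 0.939, -0.004], [-0.0, -0.004, -1.0]] F [ 0.24 -8.48 -5.23]
red 2013 px 255.1276701440636 267.8589170392449 centre [0.5452 0.1304 0.2296] rms 0.0005 in tool cm [-0.23  0.02 -1.66]
green 799 px 9.366708385481852 260.0375469336671 centre [0.5032 0.0135 0.2246] rms 0.0006 in tool cm [ -0.29 -12.39  -1.11]
```

View pics/w4.png

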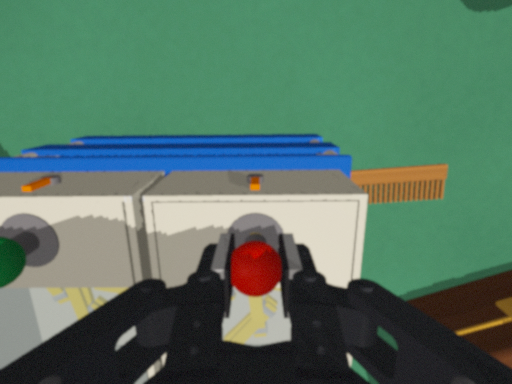

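The ball is at (255,268), up about 5 mm with 5.2 N. That fits a caught lid, so I'll check the lid surface height directly from depth.

```bash
cat > lid.py <<'E'
from h import *
# lid surface height at distances from the hinge, both boxes; knob nominal positions
c,E=snap('wrist');P=cloud(c,E)
ex=np.array([.9425,-.334]);ey=np.array([.334,.9425])
for n,k in(('red',[.5451,.1305]),('green',[.5037,.0135])):
    d=P[...,:2]-k;a=d@ex;b=d@ey
    for lo,hi in((-.019,-.012),(-.008,.008),(.01,.018)):
        for s in(-1,1):
            m=(a>lo)&(a<hi)&(s*b>.03)&(s*b<.052)&(P[...,2]>.18)&(P[...,2]<.225)&(c['depth']>0)
            if m.sum()>8: print(n,lo,s,m.sum(),(np.median(P[m][:,2])*1000).round(1))
E
python3 lid.py
```

```text
red -0.019 -1 516 201.3
red -0.019 1 522 201.4
red -0.008 -1 1070 201.2
red -0.008 1 1082 201.1
red 0.01 -1 462 201.1
red 0.01 1 437 201.0
green -0.019 1 498 199.6
green -0.008 1 1058 199.6
green 0.01 1 489 199.7
```

The red lid has lifted only 1.5 mm against the ball's 5 mm, so it is caught. I'll draw the knob out to about 7.5 mm, hold, and check.

```bash
python3 -m handwheel '[[[-1,0,0,-0.2,0,0,0],[-1,0,0,-0.4,0,0,0],[-1,0,0,-0.4,0,0,0],[-1,0,0,-0.4,0,0,0],[-1,0,0,-0.4,0,0,0],[-1,0,0,-0.4,0,0,0],[-1,0,0,-0.4,0,0,0],[-1,0,0,-0.4,0,0,0],[-1,0,0,-0.4,0,0,0]]]'; python3 find.py pics/w5.png; python3 lid.py
```

```text
time_s: 5.35
eef_pos: [0.543, 0.1308, 0.2164]
eef_rot: [-0.0, 0.174, 0.985, -0.002]
wrist_force: [1.6, -8.6, -8.5]
opening: 0.258
grasp_force: 59.0
t 5.35 tcp [0.543  0.1308 0.2164] [[-0.939, 0.343, -0.001], [0.343, 0.939, -0.004], [-0.0, -0.004, -1.0]] F [ 1.6  -8.6  -8.47]
red 2021 px 254.88916378030677 267.894606630381 centre [0.5453 0.1304 0.2329] rms 0.0005 in tool cm [-0.23  0.03 -1.65]
green 1017 px 11.697148475909538 257.25958702064895 centre [0.5034 0.0135 0.2243] rms 0.0006 in tool cm [ -0.3  -12.39  -0.74]
red -0.019 -1 491 201.4
red -0.019 1 491 201.5
red -0.008 -1 1034 201.2
red -0.008 1 1051 201.2
red 0.01 -1 440 201.1
red 0.01 1 426 201.0
green -0.019 1 486 199.6
green -0.008 1 1027 199.6
green 0.01 1 465 199.6
```

```bash
python3 -m handwheel '[[[-1,0,0,-0.1,0,0,0],[-1,0,0,-0.1,0,0,0],[-1,0,0,-0.1,0,0,0],[-1,0,0,-0.1,0,0,0],[-1,0,0,-0.1,0,0,0]]]'; python3 -m handwheel '[[[-1,0,0,0.4,0,0,0],[-1,0,0,0.8,0,0,0],[-1,0,0,0.95,0,0,0],[-1,0,0,0.95,0,0,0]]]';python3 -m handwheel '[[[0,0,0,0,0,0,0],[0,0,0,0,0,0,0],[0,0,0,0,0,0,0],[0,0,0,-4,0,0,0],[0,0,0,-9,0,0,0],[0,0,0,-9,0,0,0]]]'; python3 find.py pics/w6.png; python3 lid.py
```

```text
time_s: 6.08
eef_pos: [0.543, 0.1308, 0.2172]
eef_rot: [-0.0, 0.174, 0.985, -0.002]
wrist_force: [3.0, -8.6, -9.3]
opening: 0.257
grasp_force: 59.0
time_s: 6.58
eef_pos: [0.543, 0.1309, 0.2089]
eef_rot: [-0.0, 0.174, 0.985, -0.002]
wrist_force: [-2.6, -8.1, -2.3]
opening: 0.254
grasp_force: 59.4
time_s: 7.32
eef_pos: [0.5457, 0.1335, 0.3042]
eef_rot: [0.005, 0.173, 0.985, 0.001]
wrist_force: [0.3, 0.1, 1.0]
opening: 0.498
grasp_force: 0.0
t 7.325 tcp [0.5457 0.1335 0.3042] [[-0.94, 0.341, 0.01], [0.341, 0.94, 0.0], [-0.009, 0.004, -1.0]] F [0.3  0.14 0.95]
red 620 px 250.47096774193548 196.46935483870968 centre [0.5451 0.1305 0.2241] rms 0.0005 in tool cm [ 0.02 -0.33  8.01]
green 706 px 85.04249291784703 197.54532577903683 centre [0.5038 0.0135 0.2241] rms 0.0006 in tool cm [ -0.09 -12.73   7.96]
red -0.019 -1 228 199.7
red -0.019 1 225 199.6
red -0.008 -1 501 199.6
red -0.008 1 505 199.6
red 0.01 -1 239 199.7
red 0.01 1 241 199.7
green -0.019 -1 224 199.8
green -0.019 1 234 199.8
green -0.008 -1 505 199.7
green -0.008 1 508 199.6
green 0.01 -1 232 199.7
green 0.01 1 238 199.6
```

View pics/w6.png

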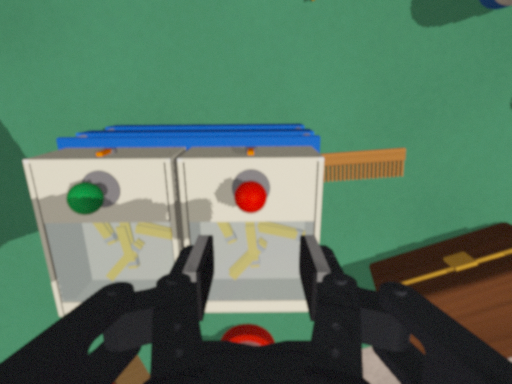

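The red knob at (250,196) is seated, its lid is flush at 199.6 mm and its pointer is upright. Moving on to green at (85,198).

```bash
python3 -m handwheel '[[[0,0,-6,0,0,0,0],[0,0,-12.4,0,0,0,0],[0,-0.1,-12.4,0,0,0,0],[0,-0.1,-12.4,0,0,0,0],[0,-0.1,-12.4,0,0,0,0]]]'; python3 find.py pics/w7.png
```

```text
time_s: 8.05
eef_pos: [0.5017, 0.0173, 0.2981]
eef_rot: [-0.001, 0.173, 0.985, 0.0]
wrist_force: [-0.1, 0.1, -1.0]
opening: 0.502
grasp_force: 0.0
t 8.05 tcp [0.5017 0.0173 0.2981] [[-0.94, 0.34, -0.001], [0.34, 0.94, 0.001], [0.001, 0.0, -1.0]] F [-0.06  0.08 -1.04]
red 793 px 420.1210592686003 203.07061790668348 centre [0.5449 0.1305 0.224 ] rms 0.0006 in tool cm [-0.22 12.11  7.42]
green 632 px 250.90348101265823 203.96044303797467 centre [0.5036 0.0136 0.224 ] rms 0.0005 in tool cm [-0.3  -0.29  7.41]
```

```bash
python3 -m handwheel '[[[0,-0.3,-0.3,2,0,0,0],[0,-0.3,-0.3,5,0,0,0],[0,-0.3,-0.3,7.5,0,0,0],[0,-0.3,-0.3,8.8,0,0,0],[0,-0.3,-0.3,9.2,0,0,0],[0,-0.3,-0.3,9.2,0,0,0],[-1,-0.3,-0.3,9.2,0,0,0],[-1,-0.3,-0.3,9.2,0,0,0],[-1,-0.3,-0.3,9.2,0,0,0]]]'; python3 find.py pics/w8.png;python3 -m handwheel '[[[-1,0,0,-0.2,0,0,0],[-1,0,0,-0.4,0,0,0],[-1,0,0,-0.4,0,0,0]]]'; python3 find.py pics/w9.png;python3 lid.py
```

```text
time_s: 9.22
eef_pos: [0.504, 0.0123, 0.2075]
eef_rot: [0.001, 0.174, 0.985, 0.0]
wrist_force: [0.4, 1.0, 0.4]
opening: 0.257
grasp_force: 58.6
t 9.225 tcp [0.504  0.0123 0.2075] [[-0.94, 0.342, 0.002], [0.342, 0.94, -0.0], [-0.001, 0.0, -1.0]] F [0.37 0.98 0.39]
red 358 px 506.1033519553073 255.30167597765364 centre [0.5346 0.11   0.2204] rms 0.0015 in tool cm [ 0.47 10.22 -1.29]
green 1979 px 255.73117736230418 260.48054573016674 centre [0.5032 0.0137 0.2233] rms 0.0005 in tool cm [ 0.13  0.1  -1.59]
time_s: 9.65
eef_pos: [0.5043, 0.0122, 0.211]
eef_rot: [0.001, 0.174, 0.985, 0.0]
wrist_force: [6.6, 0.7, -3.2]
opening: 0.256
grasp_force: 58.8
t 9.65 tcp [0.5043 0.0122 0.211 ] [[-0.94, 0.342, 0.002], [0.342, 0.94, -0.0], [-0.002, 0.0, -1.0]] F [ 6.56  0.67 -3.2 ]
red 558 px 503.94802867383515 252.17741935483872 centre [0.5443 0.1309 0.2246] rms 0.0005 in tool cm [ 0.3  12.52 -1.36]
green 1978 px 256.2583417593529 260.6274014155713 centre [0.5037 0.0136 0.2268] rms 0.0005 in tool cm [ 0.11  0.11 -1.58]
red -0.019 -1 528 199.6
red -0.008 -1 1117 199.6
red 0.01 -1 530 199.6
green -0.019 -1 533 201.2
green -0.019 1 536 201.2
green -0.008 -1 1121 201.1
green -0.008 1 1127 201.0
green 0.01 -1 488 200.9
green 0.01 1 496 200.9
```

```bash
python3 -m handwheel '[[[-1,0,0,-0.1,0,0,0],[-1,0,0,-0.2,0,0,0],[-1,0,0,-0.2,0,0,0]]]'; python3 find.py pics/w10.png;python3 lid.py
```

```text
time_s: 10.12
eef_pos: [0.5043, 0.0122, 0.2127]
eef_rot: [0.001, 0.174, 0.985, 0.0]
wrist_force: [6.3, -0.6, -3.6]
opening: 0.253
grasp_force: 58.8
t 10.125 tcp [0.5043 0.0122 0.2127] [[-0.94, 0.342, 0.002], [0.342, 0.94, -0.0], [-0.002, 0.0, -1.0]] F [ 6.33 -0.56 -3.62]
red 681 px 502.6740088105727 250.4596182085169 centre [0.5445 0.1309 0.2244] rms 0.0006 in tool cm [ 0.29 12.53 -1.17]
green 1986 px 255.88922457200403 260.8524672708963 centre [0.5037 0.0135 0.2285] rms 0.0005 in tool cm [ 0.1   0.11 -1.58]
red -0.019 -1 519 199.6
red -0.008 -1 1086 199.6
red 0.01 -1 514 199.5
green -0.019 -1 530 201.3
green -0.019 1 521 201.2
green -0.008 -1 1097 201.1
green -0.008 1 1118 201.1
green 0.01 -1 476 201.0
green 0.01 1 491 200.9
```

The green lid stops at +1.4 mm while the knob keeps drawing out, so it looks caught. I'll do the full tug and hold.

```bash
python3 -m handwheel '[[[-1,0,0,-0.1,0,0,0],[-1,0,0,-0.2,0,0,0],[-1,0,0,-0.2,0,0,0]]]'; python3 lid.py|grep green;  python3 -m handwheel '[[[-1,0,0,-0.15,0,0,0],[-1,0,0,-0.3,0,0,0],[-1,0,0,-0.3,0,0,0]]]'; python3 find.py pics/w11.png;python3 lid.py|grep green
```

```text
time_s: 10.6
eef_pos: [0.5043, 0.0121, 0.2144]
eef_rot: [0.001, 0.174, 0.985, 0.0]
wrist_force: [7.5, -0.8, -5.7]
opening: 0.259
grasp_force: 58.9
green -0.019 -1 512 201.4
green -0.019 1 519 201.3
green -0.008 -1 1080 201.2
green -0.008 1 1096 201.1
green 0.01 -1 473 201.0
green 0.01 1 479 200.9
time_s: 11.02
eef_pos: [0.5044, 0.0121, 0.2171]
eef_rot: [0.001, 0.174, 0.985, 0.0]
wrist_force: [8.8, -1.1, -9.6]
opening: 0.257
grasp_force: 59.0
t 11.025 tcp [0.5044 0.0121 0.2171] [[-0.94, 0.342, 0.002], [0.342, 0.94, -0.0], [-0.002, 0.0, -1.0]] F [ 8.85 -1.13 -9.56]
red 922 px 499.7646420824295 246.69197396963125 centre [0.5446 0.1308 0.2242] rms 0.0006 in tool cm [ 0.27 12.53 -0.71]
green 2000 px 256.386 260.781 centre [0.5038 0.0135 0.2329] rms 0.0005 in tool cm [ 0.09  0.11 -1.58]
green -0.019 -1 510 201.4
green -0.019 1 493 201.4
green -0.008 -1 1055 201.2
green -0.008 1 1046 201.2
green 0.01 -1 462 201.0
green 0.01 1 465 201.0
```

View pics/w11.png

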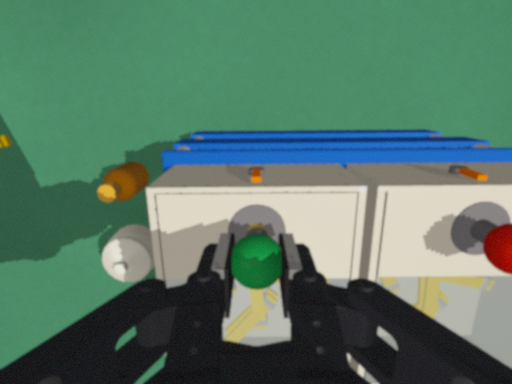

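The green ball is at (256,261), drawn about 7 mm at 9.6 N, with its pointer upright and the lid held. I'll hold it, then lower, release and retreat.

```bash
python3 -m handwheel '[[[-1,0,0,-0.05,0,0,0],[-1,0,0,-0.05,0,0,0],[-1,0,0,-0.05,0,0,0],[-1,0,0,-0.05,0,0,0],[-1,0,0,-0.05,0,0,0],[-1,0,0,-0.05,0,0,0],[-1,0,0,-0.05,0,0,0],[-1,0,0,-0.05,0,0,0]]]'; python3 lid.py|grep green; python3 -m handwheel '[[[-1,0,0,0.4,0,0,0],[-1,0,0,0.75,0,0,0],[-1,0,0,0.85,0,0,0],[-1,0,0,0.85,0,0,0]]]';python3 -m handwheel '[[[0,0,0,0,0,0,0],[0,0,0,0,0,0,0],[0,0,0,0,0,0,0],[0,0,0,-4,0,0,0],[0,0,0,-9,0,0,0],[0,0,0,-9,0,0,0],[0,0,0,-9,0,0,0],[0,0,0,-9,0,0,0]]]'; python3 find.py pics/w12.png; python3 lid.py
```

```text
time_s: 12.12
eef_pos: [0.5044, 0.0121, 0.2175]
eef_rot: [0.001, 0.174, 0.985, 0.0]
wrist_force: [8.8, -0.8, -9.0]
opening: 0.257
grasp_force: 59.0
green -0.019 -1 494 201.3
green -0.019 1 501 201.4
green -0.008 -1 1059 201.2
green -0.008 1 1045 201.1
green 0.01 -1 461 201.1
green 0.01 1 476 201.0
time_s: 12.68
eef_pos: [0.5043, 0.0122, 0.2098]
eef_rot: [0.001, 0.174, 0.985, 0.0]
wrist_force: [5.6, -1.1, -3.1]
opening: 0.26
grasp_force: 59.3
time_s: 13.68
eef_pos: [0.5027, 0.0125, 0.2982]
eef_rot: [-0.001, 0.174, 0.985, 0.0]
wrist_force: [1.2, 0.0, -0.2]
opening: 0.499
grasp_force: 0.0
t 13.675 tcp [0.5027 0.0125 0.2982] [[-0.94, 0.342, -0.003], [0.342, 0.94, 0.001], [0.003, -0.0, -1.0]] F [ 1.2   0.01 -0.25]
red 770 px 426.0220779220779 199.7948051948052 centre [0.5449 0.1307 0.224 ] rms 0.0005 in tool cm [ 0.04 12.55  7.41]
green 630 px 256.515873015873 200.69206349206348 centre [0.5036 0.0136 0.2241] rms 0.0006 in tool cm [-0.07  0.14  7.41]
red -0.019 -1 233 199.6
red -0.019 1 243 199.6
red -0.008 -1 518 199.7
red -0.008 1 517 199.6
red 0.01 -1 244 199.6
red 0.01 1 244 199.6
green -0.019 -1 236 199.7
green -0.019 1 247 199.7
green -0.008 -1 511 199.7
green -0.008 1 512 199.7
green 0.01 -1 251 199.7
green 0.01 1 242 199.6
```

View pics/w12.png

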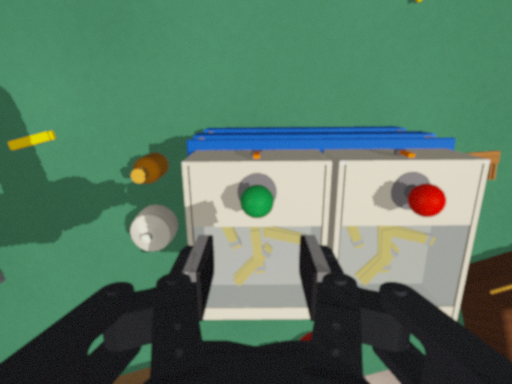

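Both knobs, green at (257,201) and red at (426,200), are sunk back. Both lids are flush, both pointers are upright, and the pot, bottle and clip near the boxes look undisturbed.

```bash
python3 -c "
from bench import ctrl
print(ctrl.hand_in())"
```

```text
the job is handed in; nothing more can be done
None
```

I tugged the red knob, then the green, each out by 7 mm or more and held for about a second; both lids were already caught, so I pressed neither, and I handed in with both lids flush and both knobs sunk back.

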